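# Gauge the depth of a valve seat

### The arm

A 7-joint arm with a two-finger parallel gripper is mounted at the origin on the work surface. World frame = base frame: x ahead of the robot, y to its left, z up, the work surface at z = 0. Lengths are in m, angles in rad, forces in N, time in s.
With the tool pointing down it reaches from about 0.35 to 0.9 m from the base axis. Payload 7.2 kg.
Tool frame: the origin (TCP) lies midway between the tips of the shut fingers; the grasp point (between the pads) lies bot.hold_point_z behind it (bot.hold_point_z is the distance from the TCP to the grasp point, in m); x points along the fingers, y is the direction in which the jaws open and shut, and the axes are right-handed (so a half turn about x gives the same grasp; the last joint's range is limited). The gripper opens to 85 mm and grips with 20 to 120 N. Pads are 22 mm wide; open, the fingers measure 114 mm over their backs; the gripper's body (76 mm by 85 mm) begins 54 mm behind the grasp point. The pads swing forward as they close: fully open they stand 13 mm farther back than shut.
Start: joints at [-1.323, 0.411, -0.013, 1.596, 0.006, 1.134, -0.082], TCP at [0.194, 0.594, 0.199] pointing down, gripper open.
Joint ranges: [-2.95, 2.95], [-0.29, 1.99], [-1.47, 1.44], [0.14, 2.54], [-1.03, 4.17], [0.13, 1.85], [-2.86, 2.86]. Speed limits (rad/s): [2.39, 2.39, 3.01, 3.01, 3.14, 3.14, 3.14].

### API

Orientations are given as [roll, pitch, yaw] about the fixed x, y, z axes, in that order (R = Rz(yaw) Ry(pitch) Rx(roll)).
In Python, from cell import bot gives the robot as it stands.
- The arm moves only by the tool apply_moves, never from a script. Its argument "commands" is a list of rows, each an object of numbers: "rx", "ry", "rz": the turn, a rotation vector about the tool's x, y, z in degrees; "tx", "ty", "tz": the shift along the tool's x, y, z in cm; "grip": the gripper command: -1 is fully open, 1 is shut, values between are in proportion. A call has 1 to 5 rows; each row is the pose to reach, as a shift and turn from the pose measured when the call began, along the tool's axes at that moment; what a row does not reach only later rows make up. A row lasts 1/8 s, in which the tool goes at most 62.5 mm and 10.7 degrees, less where a joint would pass 70% of its speed; a pose out of reach is approached as far as the arm can. A call with a gripper value outside its range is refused whole. The fingers move at their own pace and stop on an object; "squeeze" is the grip in N (left out, the last holds). Time passes only in rows, so rows that repeat a pose let the fingers close. It gives the time, the measured TCP pose, the force and the opening at its end, in the units of the state.
- bot.state(): the state, without advancing time (a new reading comes with each control period).
- bot.snapshot(name): name is "side" or "top" or "wrist"; returns a dict with "frame" (420x560x3 uint8, red, green, blue), "z_map" (420x560 float32, m along the optical axis (not along the pixel's ray), 0 where there is no reading), "fovy" (degrees; the focal length in pixels is half the picture's height over the tangent of half this angle, whatever the lens; pixels are square), "cx", "cy" (the principal point, pixels), "world_to_cam" (4x4, takes a point from world to camera coordinates). Camera axes: x right, y down, z forward; pixel columns grow to the right and rows downward; lengths in m; the calibration is good to about 2 mm. A picture is of the moment at which its call begins.
- bot.finish_job(): hands the job in, once; it reports no verdict.
The state is a dict: "t": time; "q": joint angles; "joint_velocities": joint speeds; "joint_torque": joint torques, N m; "position": TCP position; "eef_rot": TCP orientation; "force": force on the tool from outside, world axes, zero at the start; "ft_torque": the same for the moment, N m; "opening": finger opening in m.
Only numpy, scipy, OpenCV 4.12 (cv2) and the standard library are available. Lean on these libraries where they do the work, as an engineer would, in place of code of your own. Each camera call takes 0.05 s, during which the arm holds its last target. There are 200 camera calls.

### The job

Take the steel depth rod out of its wooden stand and push it down the hole in the brass valve body, through the gland that grips it, until you feel it bottom firmly on the sprung seat; press it well home, but do not ram it. Leave the rod standing there, then raise the orange pointer on the post until its blade points at the middle of the red ring on the rod, and let go. Leave the engine parts lying around where they are.

Things in the scene. Friction and masses are not known exactly. Their poses are not given: they have to be found in the camera images.
- fixture: Fixed gauging fixture: green base plate 110 x 170 x 6 mm carrying a brass valve body 70 x 60 mm in plan whose top face is 70 mm above the desk. Origin at desk level on the axis of the hole; z up; its y axis points from the hole to the square steel post (12 x 12 mm, 50 mm from the hole along +y, top 130 mm above the desk) and on to the pointer's fin. Its position and yaw vary.
- hole_mouth (a point): Centre of the mouth of the upright blind hole, on the valve body's top face, 70 mm above the desk; 13.6 mm in diameter, 2 mm chamfer. From 5 to 11 mm down a springy gland grips the rod: a drag of about 4 to 8 N while it slides, fading when it stops; left alone, the rod neither sinks nor rises more than 2 mm. The floor is a sprung seat, unseen, 34 to 52 mm below the mouth, different every time.
- seat (a joint): Travel of the sprung seat at the bottom of the hole, in m: 0 untouched, growing as the rod presses it down; 4 N per mm, on top of the gland's drag. A firm seating presses it about 1.5 to 3 mm (6 to 12 N); beyond 4 mm (16 N) it is damaged.
- rod: Loose steel depth rod, 138 mm long, 0.15 kg: shank 12 mm in diameter and 112 mm long with a chamfered foot, then a dark knurled head 22 mm in diameter and 26 mm tall to grip it by. Origin at the foot, z along the rod towards the head. It starts upright in the stand, its foot about 10 mm above the desk.
- rod_tip (a point): Centre of the rod's foot (same point as the origin of the rod).
- rod_head (a point): Centre of the rod's knurled head, 125 mm above its foot.
- ring_mark (a point): Centre of the red ring painted round the rod, on its axis 80 mm above its foot; the ring is 6 mm wide. With the rod bottomed it stands 24 to 46 mm above the top face of the valve body.
- stand: Fixed wooden stand, 70 x 70 x 50 mm, with an upright 15 mm hole, 40 mm deep, in which the rod stands loosely. Origin at desk level on the axis of the hole.
- pointer (a joint): Height of the orange pointer on the post above its lowest place, in m (0 to 0.045; at 0 the blade is 10 mm above the valve body's top face). It slides straight up and down with about 2.5 N of friction and stays where it is left.
- blade_tip (a point): Tip of the pointer's blade, 3 mm thick, at mid thickness. The blade is level and points along the fixture's -y at the rod; its tip is 12.5 mm from the hole's axis.
- fin_top (a point): Centre of the top edge of the pointer's upright fin, the part to pinch: 10 mm thick along the fixture's x, 26 mm long along its y, standing 40 mm above the blade's height on an 8 mm thick arm; 103 mm from the hole's axis along the fixture's +y.
- conrod: Bystander: loose brass connecting rod, 118 mm long, lying flat, 10 mm tall. Origin under its middle.
- cover: Bystander: loose cast aluminium cylinder cover, 56 mm disc, 12 mm tall. Origin under its centre.
- wheel: Bystander: loose knurled brass regulator wheel, 50 mm in diameter, 10 mm tall. Origin under its centre.
- crosshead: Bystander: loose chrome crosshead, 50 x 30 x 22 mm. Origin under its centre.
There are look-alikes about, which are no part of the job. Several things look just like the fixture: the one meant starts farthest from the robot's base.

How it is judged:
On the way, in this order (a step that is already met when the one before it is completed fails the run):
1. the rod is pressed home in the hole: the seat is pressed at least 1 mm (4 N), with the rod upright on the hole's axis (value of joint seat above 0.001 m and horizontal distance between rod_tip and hole_mouth below 0.003 m and z of rod_tip in the frame of hole_mouth below -0.03 m and angle between rod's own z axis and vertical below 0.08 rad), for 0.2 s.
2. with the rod still on the bottom, the pointer's blade is level with the middle of the red ring to 3 mm (value of joint seat above 0.00012 m and z of blade_tip in the frame of ring_mark between -0.003 and 0.003 m), for 0.2 s.
At the end, for the whole second after the job is handed in: The rod stands released and at rest in the hole, upright within 0.08 rad and within 3 mm of the axis, its foot still bearing on the seat (seat pressed more than 0.12 mm), and the pointer's blade is level with the middle of the red ring within 3 mm (all of step 2 and horizontal distance between rod_tip and hole_mouth below 0.003 m and z of rod_tip in the frame of hole_mouth below -0.03 m and angle between rod's own z axis and vertical below 0.08 rad and linear speed of rod below 0.01 m/s); the robot touches nothing.
It fails at once if the seat is rammed: pressed more than 4 mm (16 N) (value of joint seat above 0.004 m).
It fails at once if the rod is forced against the valve body with more than 30 N (contact force between rod and fixture above 30 N).
It fails at once if an engine part is moved by more than 20 mm (distance of any of conrod, cover, wheel, crosshead from where it was at the start of the episode above 0.02 m).
It also fails if it takes over 64 s, if anything falls off the work surface, if the arm or the gripper's body presses on something with over 40 N, if the wrist force passes 120 N, or if a joint passes its speed limit or range.

## Working session

There is one attempt and no reset: what is moved stays moved. The work goes in short steps, Python scripts to look and compute and a tool call to move; the robot and the scene stay as the last step left them, time stands still between calls to the robot, and variables do not carry over. Pictures are saved under pics/ and viewed, about 8 in all and at most 12, crops included, and the job is handed in when it is done.

Besides the shell and the picture viewer there is one more tool, called by a JSON object that holds its "name" and its "arguments", one argument or row to a line. apply_moves: Moves the arm, as the interface text tells. Its arguments: {"type":"object","properties":{"commands":{"type":"array"},"squeeze":{"type":"number"}},"required":["commands"]}

```bash
ls; mkdir -p pics
cat > h.py <<'E'
import numpy as np, cv2
from cell import bot
from scipy.spatial.transform import Rotation as R
def snap(n):
    s=bot.snapshot(n); s['f']=s['frame'].shape[0]/2/np.tan(np.radians(s['fovy'])/2); return s
def cloud(s):
    z=s['z_map']; v,u=np.indices(z.shape)
    c=np.stack([(u-s['cx'])/s['f']*z,(v-s['cy'])/s['f']*z,z],-1)
    T=np.linalg.inv(s['world_to_cam']); return c@T[:3,:3].T+T[:3,3]
def ray(s,u,v,h):
    T=np.linalg.inv(s['world_to_cam']); d=T[:3,:3]@np.array([(u-s['cx'])/s['f'],(v-s['cy'])/s['f'],1]); o=T[:3,3]
    return o+d*(h-o[2])/d[2]
def proj(s,p):
    c=s['world_to_cam']@np.append(p,1); return c[:2]/c[2]*s['f']+[s['cx'],s['cy']]
def save(n,im): cv2.imwrite('pics/'+n+'.png',im[:,:,::-1])
E
python3 - <<'E'
from h import *
for n in('top','side'):
    s=snap(n); save(n+'0',s['frame']); np.savez(n+'0.npz',**s)
    print(n,s['fovy'],np.linalg.inv(s['world_to_cam']).round(3).tolist(), (s['z_map']>0).mean())
print(bot.state(),bot.hold_point_z)
E
```

```text
pics
top 44.8634028132951 [[0.015, -0.996, 0.089, 0.375], [-0.999, -0.017, -0.028, 0.055], [0.029, -0.089, -0.996, 1.222], [0.0, 0.0, 0.0, 1.0]] 0.995875850340136
side 51.280587056364034 [[-0.953, -0.233, 0.192, 0.307], [-0.301, 0.745, -0.595, 0.612], [-0.004, -0.625, -0.78, 0.845], [0.0, 0.0, 0.0, 1.0]] 0.9961054421768708
{'t': 0.1, 'q': array([-1.32320007,  0.4118654 , -0.01272254,  1.59695441,  0.00558174,
        1.13432831, -0.08219979]), 'joint_velocities': array([-0.0005618 , -0.00108696,  0.00276936, -0.0027996 ,  0.00079725,
       -0.00048404, -0.00070188]), 'joint_torque': array([ 3.17454171e-03, -6.01826763e+01,  6.84422571e-01, -3.00084257e+01,
        1.40211036e-02,  6.48180037e-03, -1.16216523e-05]), 'position': array([0.19397939, 0.59360336, 0.19791124]), 'eef_rot': array([-1.51366664,  1.56927615, -1.8294366 ]), 'force': array([ 1.26486393,  0.28956713, -0.21006692]), 'ft_torque': array([-0.00081512, -0.00938121, -0.00385562]), 'opening': 0.0852252667969506} 0.0187
```

View pics/top0.png

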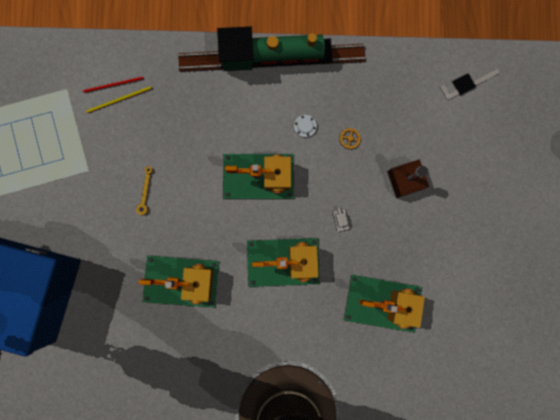

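View pics/side0.png

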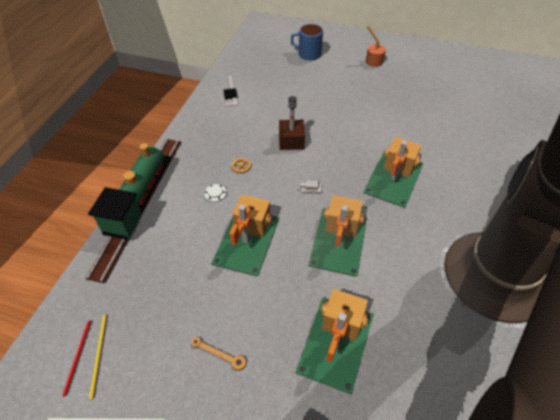

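Run:
```python
from h import *
s=dict(np.load('top0.npz')); P=cloud(s); hsv=cv2.cvtColor(s['frame'],cv2.COLOR_RGB2HSV)
m=((P[...,2]>.066)&(P[...,2]<.074)).astype(np.uint8)
n,l,st,c=cv2.connectedComponentsWithStats(m)
for i in range(1,n):
    if st[i,4]<150: continue
    ys,xs=np.where(l==i); p=P[ys,xs]; r=cv2.minAreaRect(np.c_[xs,ys].astype(np.float32))
    w=ray(s,r[0][0],r[0][1],.07)
    print('top face',c[i].round(),st[i,4],r,w.round(3),'dist',np.hypot(*w[:2]).round(3),'z',p[:,2].mean().round(4))
# tall things
for a,b,t in((.125,.16,'z.125-.16'),(.115,.135,'post')):
  m=((P[...,2]>a)&(P[...,2]<b)).astype(np.uint8); n,l,st,c=cv2.connectedComponentsWithStats(m)
  for i in range(1,n):
    if 20<st[i,4]<600:
        p=P[l==i]; print(t,c[i].round(),st[i,4],p.mean(0).round(3),np.median(p,0).round(3))
# enlarged crops
f=s['frame']; a=cv2.resize(f[140:210,210:310],None,fx=6,fy=6,interpolation=2); a=cv2.convertScaleAbs(a,alpha=1.5)
save('crop1',a)
```

```text
top face [278. 172.] 700 ((277.5, 172.0), (30.0, 25.0), 90.0) [0.559 0.032 0.07 ] dist 0.559 z 0.0702
top face [304. 262.] 724 ((304.09173583984375, 262.0185852050781), (31.1950626373291, 26.608888626098633), 87.39744567871094) [ 0.355 -0.031  0.07 ] dist 0.356 z 0.0702
top face [196. 285.] 757 ((196.07192993164062, 284.7449951171875), (27.21021270751953, 31.903261184692383), 5.440331935882568) [0.301 0.21  0.07 ] dist 0.367 z 0.0699
top face [409. 310.] 729 ((408.99127197265625, 309.8063659667969), (27.142210006713867, 31.855981826782227), 8.746161460876465) [ 0.251 -0.269  0.07 ] dist 0.368 z 0.0702
z.125-.16 [255. 168.] 34 [0.558 0.082 0.13 ] [0.557 0.082 0.131]
z.125-.16 [422. 172.] 116 [ 0.554 -0.278  0.145] [ 0.554 -0.278  0.148]
z.125-.16 [283. 263.] 33 [0.352 0.019 0.131] [0.353 0.019 0.131]
z.125-.16 [168. 284.] 36 [0.304 0.26  0.13 ] [0.304 0.26  0.131]
z.125-.16 [394. 309.] 38 [ 0.259 -0.219  0.131] [ 0.259 -0.219  0.131]
z.125-.16 [290. 406.] 227 [0.059 0.001 0.141] [ 0.063 -0.001  0.141]
post [255. 168.] 41 [0.557 0.081 0.128] [0.556 0.082 0.13 ]
post [231. 168.] 64 [0.557 0.134 0.122] [0.557 0.135 0.123]
post [ 35. 251.] 32 [0.37  0.544 0.128] [0.37  0.545 0.129]
post [ 47. 306.] 223 [0.256 0.512 0.127] [0.256 0.512 0.129]
post [282. 264.] 36 [0.352 0.02  0.13 ] [0.352 0.02  0.131]
post [259. 264.] 54 [0.349 0.07  0.12 ] [0.35 0.07 0.12]
post [144. 282.] 58 [0.308 0.313 0.12 ] [0.308 0.314 0.12 ]
post [169. 284.] 41 [0.304 0.259 0.129] [0.305 0.259 0.13 ]
post [369. 304.] 58 [ 0.267 -0.167  0.12 ] [ 0.268 -0.167  0.121]
post [393. 308.] 46 [ 0.26  -0.218  0.128] [ 0.26  -0.218  0.13 ]
post [287. 405.] 153 [0.058 0.006 0.125] [0.061 0.008 0.125]
```

View pics/crop1.png

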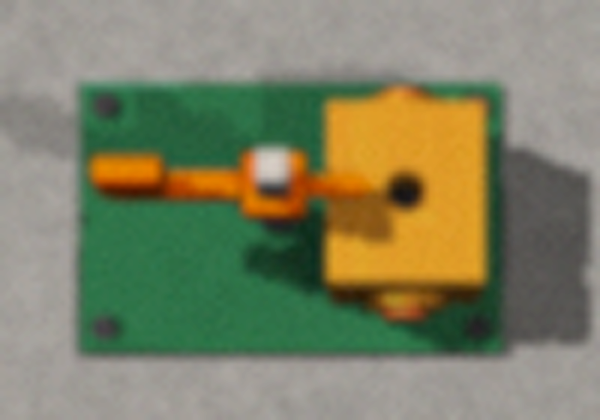

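```bash
cat >> h.py <<'E'
Rd=np.array([[0,1,0],[0,0,-1],[-1,0,0]]).astype(float) # goal: x down, y=+X
def go(p,flip=1):
    st=bot.state(); Rc=R.from_euler('xyz',st['eef_rot']).as_matrix()
    G=Rd@np.diag([1,flip,flip])
    print('t',st['t'].__round__(2),'pos',st['position'].round(4),'F',st['force'].round(1),'open',round(st['opening'],4),'q',st['q'].round(2))
    print(' shift cm',(Rc.T@(np.array(p)-st['position'])*100).round(2),'rotvec deg',np.degrees(R.from_matrix(Rc.T@G).as_rotvec()).round(2))
    return Rc
E
python3 - <<'E'
from h import *
print(go([.554,-.278,.24]).round(3)); go([.554,-.278,.24],-1)
E
```

```text
t 0.1 pos [0.194  0.5936 0.1979] F [ 1.3  0.3 -0.2] open 0.0852 q [-1.32  0.41 -0.01  1.6   0.01  1.13 -0.08]
 shift cm [ -4.09 -71.68  61.29] rotvec deg [7.191e+01 6.000e-02 7.000e-02]
[[-0.     0.311  0.951]
 [-0.001  0.951 -0.311]
 [-1.    -0.002  0.   ]]
t 0.1 pos [0.194  0.5936 0.1979] F [ 1.3  0.3 -0.2] open 0.0852 q [-1.32  0.41 -0.01  1.6   0.01  1.13 -0.08]
 shift cm [ -4.09 -71.68  61.29] rotvec deg [-1.0809e+02 -8.0000e-02  6.0000e-02]
```

{"name": "apply_moves", "arguments": {
  "commands": [
    {"tx": -4.1, "ty": -6, "tz": 5, "grip": -1},
    {"tx": -4.1, "ty": -71.7, "tz": 61.3, "rx": 72},
    {"tx": -4.1, "ty": -71.7, "tz": 61.3, "rx": 72},
    {"tx": -4.1, "ty": -71.7, "tz": 61.3, "rx": 72},
    {"tx": -4.1, "ty": -71.7, "tz": 61.3, "rx": 72}
  ]
}}

```text
$.commands[0]: bad value
```

```bash
python3 -c "
from h import *
go([.554,-.278,.24])"
```

```text
t 0.1 pos [0.194  0.5936 0.1979] F [ 1.3  0.3 -0.2] open 0.0852 q [-1.32  0.41 -0.01  1.6   0.01  1.13 -0.08]
 shift cm [ -4.09 -71.68  61.29] rotvec deg [7.191e+01 6.000e-02 7.000e-02]
```

{"name": "apply_moves", "arguments": {
  "commands": [
    {"rx": 8, "ry": 0, "rz": 0, "tx": -4, "ty": -3, "tz": 3, "grip": -1},
    {"rx": 18, "ry": 0, "rz": 0, "tx": -4, "ty": -7, "tz": 6, "grip": -1},
    {"rx": 27, "ry": 0, "rz": 0, "tx": -4, "ty": -11, "tz": 9, "grip": -1},
    {"rx": 36, "ry": 0, "rz": 0, "tx": -4, "ty": -15, "tz": 12, "grip": -1},
    {"rx": 45, "ry": 0, "rz": 0, "tx": -4, "ty": -19, "tz": 16, "grip": -1}
  ]
}}

```text
t: 0.72
position: [0.2869, 0.3619, 0.238]
eef_rot: [-0.925, 1.569, -2.03]
force: [1.1, 0.3, 0.5]
opening: 0.0854
```

```bash
python3 -c "
from h import *
go([.554,-.278,.24])"
```

```text
t 0.72 pos [0.2869 0.3619 0.238 ] F [1.1 0.3 0.5] open 0.0854 q [-1.18  0.09  0.19  1.93 -0.02  1.13 -0.52]
 shift cm [-0.12 -4.88 69.17] rotvec deg [26.68  0.07  0.06]
```

{"name": "apply_moves", "arguments": {
  "commands": [
    {"rx": 6, "ry": 0, "rz": 0, "tx": 0, "ty": 0, "tz": 6, "grip": -1},
    {"rx": 12, "ry": 0, "rz": 0, "tx": 0, "ty": -1, "tz": 12, "grip": -1},
    {"rx": 18, "ry": 0, "rz": 0, "tx": 0, "ty": -1.5, "tz": 18, "grip": -1},
    {"rx": 24, "ry": 0, "rz": 0, "tx": 0, "ty": -2, "tz": 24, "grip": -1},
    {"rx": 26.7, "ry": 0, "rz": 0, "tx": 0, "ty": -2, "tz": 30, "grip": -1}
  ]
}}

```text
t: 1.35
position: [0.4039, 0.0829, 0.2384]
eef_rot: [-0.671, 1.57, -2.244]
force: [1.7, 0.2, -0.4]
opening: 0.0861
```

```bash
python3 -c "
from h import *
go([.554,-.278,.24])"
```

```text
t 1.35 pos [0.4039 0.0829 0.2384] F [ 1.7  0.2 -0.4] open 0.0861 q [-0.85 -0.03  0.52  2.04  0.02  1.12 -0.33]
 shift cm [-0.14 15.09 36.06] rotvec deg [-0.13  0.04  0.03]
```

{"name": "apply_moves", "arguments": {
  "commands": [
    {"rx": 0, "ry": 0, "rz": 0, "tx": 0, "ty": 2, "tz": 6, "grip": -1},
    {"rx": 0, "ry": 0, "rz": 0, "tx": 0, "ty": 5, "tz": 12, "grip": -1},
    {"rx": 0, "ry": 0, "rz": 0, "tx": 0, "ty": 7, "tz": 17.5, "grip": -1},
    {"rx": 0, "ry": 0, "rz": 0, "tx": 0, "ty": 9.5, "tz": 23, "grip": -1},
    {"rx": 0, "ry": 0, "rz": 0, "tx": 0, "ty": 12, "tz": 28.5, "grip": -1}
  ]
}}

```text
t: 1.98
position: [0.524, -0.2038, 0.2384]
eef_rot: [-0.759, 1.57, -2.332]
force: [0.9, 1.8, 1.4]
opening: 0.0851
```

{"name": "apply_moves", "arguments": {
  "commands": [
    {"rx": 0, "ry": 0, "rz": 0, "tx": 0, "ty": 2, "tz": 5, "grip": -1},
    {"rx": 0, "ry": 0, "rz": 0, "tx": 0, "ty": 3, "tz": 7, "grip": -1},
    {"rx": 0, "ry": 0, "rz": 0, "tx": 0, "ty": 3, "tz": 7, "grip": -1}
  ]
}}

```text
t: 2.35
position: [0.5533, -0.2757, 0.2375]
eef_rot: [-1.01, 1.568, -2.585]
force: [-0.1, 0.8, -0.1]
opening: 0.0855
```

Run:
```python
from h import *
go([.554,-.278,.24])
s=snap('wrist'); save('w1',s['frame']); P=cloud(s)
m=(P[...,2]>.135)&(P[...,2]<.16)&(np.hypot(P[...,0]-.554,P[...,1]+.278)<.03)
p=P[m]; print(m.sum(), p.mean(0).round(4),np.percentile(p,[2,98],axis=0).round(4), np.linalg.inv(s['world_to_cam']).round(3))
ys,xs=np.where(m); print(xs.min(),xs.max(),ys.min(),ys.max())
t=dict(np.load('top0.npz'));Q=cloud(t);m=(Q[...,2]>.143)&(Q[...,2]<.153)&(np.hypot(Q[...,0]-.554,Q[...,1]+.278)<.03);print(m.sum(),np.percentile(Q[m],[2,50,98],axis=0).round(4))
```

```text
t 2.35 pos [ 0.5533 -0.2757  0.2375] F [-0.1  0.8 -0.1] open 0.0855 q [-0.18  0.45  0.8   1.6  -0.34  1.24  0.69]
 shift cm [-0.25  0.07  0.23] rotvec deg [-0.24  0.08  0.12]
477 [ 0.5559 -0.2768  0.1471] [[ 0.546  -0.2874  0.1376]
 [ 0.5658 -0.2676  0.1497]] [[ 1.    -0.004 -0.003  0.554]
 [-0.005 -0.954 -0.299 -0.199]
 [-0.002  0.299 -0.954  0.413]
 [ 0.     0.     0.     1.   ]]
271 293 188 212
86 [[ 0.545  -0.2905  0.1448]
 [ 0.5543 -0.2794  0.1483]
 [ 0.5649 -0.2697  0.1518]]
```

View pics/w1.png

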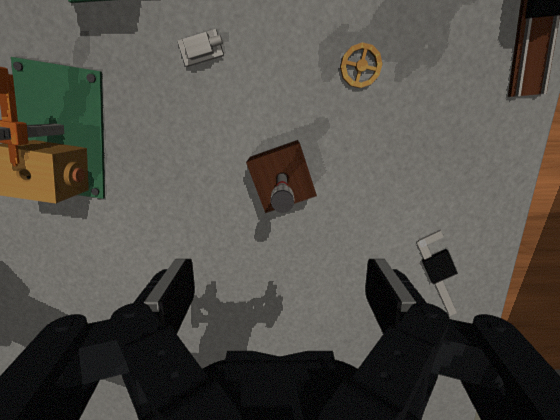

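{"name": "apply_moves", "arguments": {
  "commands": [
    {"rx": -0.2, "ry": 0, "rz": 0, "tx": 4, "ty": 0.25, "tz": 0.2, "grip": -1},
    {"rx": -0.2, "ry": 0, "rz": 0, "tx": 8, "ty": 0.25, "tz": 0.2, "grip": -1},
    {"rx": -0.2, "ry": 0, "rz": 0, "tx": 11, "ty": 0.25, "tz": 0.2, "grip": -1},
    {"rx": -0.2, "ry": 0, "rz": 0, "tx": 12, "ty": 0.25, "tz": 0.2, "grip": -1},
    {"rx": -0.2, "ry": 0, "rz": 0, "tx": 12, "ty": 0.25, "tz": 0.2, "grip": -1}
  ],
  "squeeze": 80
}}

```text
t: 3.02
position: [0.5556, -0.2752, 0.1179]
eef_rot: [-1.703, 1.569, 3.012]
force: [0.2, -0.0, 0.1]
opening: 0.0855
```

{"name": "apply_moves", "arguments": {
  "commands": [
    {"rx": 0, "ry": 0, "rz": 0, "tx": 0, "ty": 0, "tz": 0, "grip": 0.3},
    {"rx": 0, "ry": 0, "rz": 0, "tx": 0, "ty": 0, "tz": 0, "grip": 1},
    {"rx": 0, "ry": 0, "rz": 0, "tx": 0, "ty": 0, "tz": 0, "grip": 1},
    {"rx": 0, "ry": 0, "rz": 0, "tx": 0, "ty": 0, "tz": 0, "grip": 1},
    {"rx": 0, "ry": 0, "rz": 0, "tx": 0, "ty": 0, "tz": 0, "grip": 1}
  ]
}}

```text
t: 3.65
position: [0.5556, -0.2753, 0.1179]
eef_rot: [-1.674, 1.569, 3.04]
force: [-0.1, 0.5, 0.4]
opening: 0.0
```

```bash
python3 -c "
from h import *
go([.5555,-.278,.25])"
```

```text
t 3.65 pos [ 0.5556 -0.2753  0.1179] F [-0.1  0.5  0.4] open 0.0 q [-0.12  0.57  0.73  1.73 -0.44  1.02  0.77]
 shift cm [-13.21  -0.04   0.27] rotvec deg [ 0.1  -0.01  0.12]
```

Run:
```python
from h import *
s=snap('wrist'); t=snap('side'); T=snap('top')
print(proj(s,bot.state()['position']))
save('w2',np.hstack([s['frame'][:,130:430],cv2.resize(t['frame'][60:200,220:380],(480,420)) ]))
for x in(s,T,t):
    P=cloud(x); m=(P[...,2]>.138)&(P[...,2]<.155)&(np.hypot(P[...,0]-.5555,P[...,1]+.278)<.05)
    p=P[m]; print(len(p)); print(len(p) and np.percentile(p,[2,50,98],axis=0).round(4))
```

```text
[278.85357497 237.75039952]
235
[[ 0.546  -0.2746  0.1382]
 [ 0.5558 -0.2688  0.1426]
 [ 0.5661 -0.2644  0.1544]]
5
[[ 0.5488 -0.2726  0.1384]
 [ 0.5536 -0.2693  0.1396]
 [ 0.5577 -0.269   0.1411]]
39
[[ 0.5447 -0.2772  0.1383]
 [ 0.5511 -0.2698  0.1448]
 [ 0.5634 -0.2654  0.1547]]
```

View pics/w2.png

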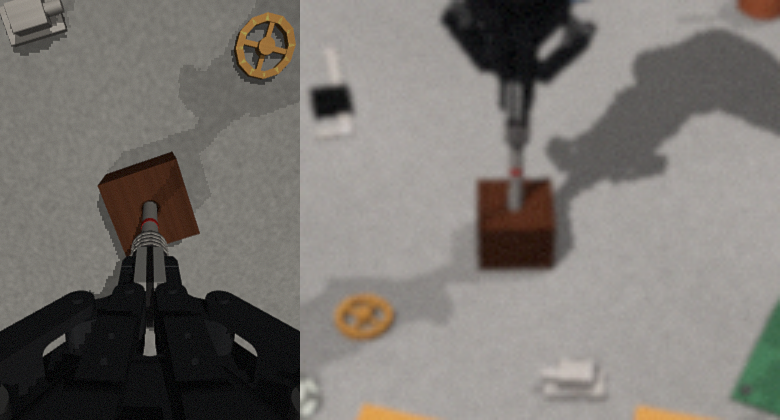

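{"name": "apply_moves", "arguments": {
  "commands": [
    {"rx": 0, "ry": 0, "rz": 0, "tx": -1, "ty": 0, "tz": 0, "grip": 1},
    {"rx": 0, "ry": 0, "rz": 0, "tx": -3, "ty": 0, "tz": 0, "grip": 1},
    {"rx": 0, "ry": 0, "rz": 0, "tx": -6, "ty": 0, "tz": 0, "grip": 1},
    {"rx": 0, "ry": 0, "rz": 0, "tx": -10, "ty": 0, "tz": 0, "grip": 1},
    {"rx": 0, "ry": 0, "rz": 0, "tx": -10, "ty": 0, "tz": 0, "grip": 1}
  ]
}}

```text
t: 4.42
position: [0.5574, -0.2768, 0.2226]
eef_rot: [1.104, 1.566, -0.466]
force: [-0.3, -1.1, -0.3]
opening: -0.0001
```

Run:
```python
from h import *
go([.559,.032,.23])
s=snap('wrist'); t=snap('side')
np.savez('w3.npz',**s);np.savez('s3.npz',**t)
save('w3',np.hstack([s['frame'][:,130:430],cv2.resize(t['frame'][0:180,180:380],(467,420)) ]))
```

```text
t 4.42 pos [ 0.5574 -0.2768  0.2226] F [-0.3 -1.1 -0.3] open -0.0001 q [-0.17  0.47  0.8   1.62 -0.35  1.2   0.7 ]
 shift cm [ -0.81   0.2  -30.88] rotvec deg [ 0.08  0.12 -0.24]
```

View pics/w3.png

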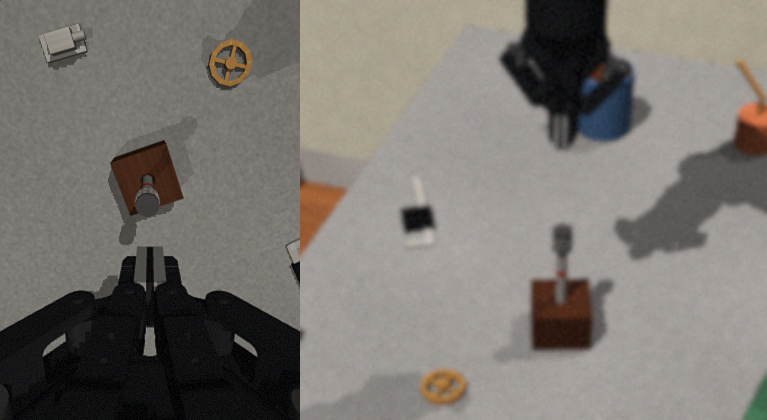

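Run:
```python
from h import *
s=dict(np.load('w3.npz')); P=cloud(s); t=dict(np.load('s3.npz')); Q=cloud(t)
for n,C in(('w',P),('s',Q)):
  m=(C[...,2]>.125)&(C[...,2]<.155)&(np.hypot(C[...,0]-.5555,C[...,1]+.278)<.04)
  print(n,'head',m.sum(),np.percentile(C[m],[2,50,98],axis=0).round(4).tolist())
  m=(C[...,2]>.19)&(C[...,2]<.25)&(np.hypot(C[...,0]-.5574,C[...,1]+.2768)<.06)
  print(n,'fing',m.sum(),np.percentile(C[m],[2,50,98],axis=0).round(4).tolist())
ys,xs=np.where(np.ones(P.shape[:2])); 
for v in range(180,300,8): print(v,P[v,272].round(3),P[v,288].round(3))
print(proj(s,[.5574,-.2768,.2226]), s['f'])
```

```text
w head 589 [[0.5461, -0.2876, 0.1279], [0.556, -0.2754, 0.1479], [0.5658, -0.2675, 0.1493]]Traceback (most recent call last):
  File "<stdin>", line 7, in <module>
    return _quantile_unchecked(
        a, q, axis, out, overwrite_input, method, keepdims, weights)
    return _ureduce(a,
                    func=_quantile_ureduce_func,
    ...<5 lines>...
                    overwrite_input=overwrite_input,
                    method=method)
    r = func(a, **kwargs)
    result = _quantile(arr,
                       quantiles=q,
    ...<2 lines>...
                       out=out,
                       weights=wgt)
    slices_having_nans = np.isnan(arr[-1, ...])
                                  ~~~^^^^^^^^^
IndexError: index -1 is out of bounds for axis 0 with size 0
```

Run:
```python
from h import *
s=dict(np.load('w3.npz')); P=cloud(s); t=dict(np.load('s3.npz')); Q=cloud(t)
for v in range(190,330,10): print(v,s['z_map'][v,272].round(3),P[v,272].round(3),P[v,288].round(3))
for p in([.5574,-.2768,.2226],[.5574,-.2768,.2413],[.5574,-.2658,.2226],[.5574,-.2878,.2226]): print(p,proj(s,p),proj(t,p))
C=Q; m=(C[...,2]>.2)&(C[...,2]<.25)&(np.hypot(C[...,0]-.5574,C[...,1]+.2768)<.1)
ys,xs=np.where(m);print('side',m.sum(),len(xs) and (np.percentile(C[m],[2,50,98],axis=0).round(4).tolist(),xs.mean(),ys.mean()))
for v in range(30,80,5): print(v,Q[v,292].round(3))
```

```text
190 0.273 [ 0.551 -0.268  0.133] [ 0.569 -0.29   0.05 ]
200 0.261 [ 0.552 -0.274  0.148] [ 0.566 -0.274  0.147]
210 0.264 [ 0.552 -0.283  0.148] [ 0.571 -0.331  0.002]
220 0.422 [ 0.548 -0.346  0.002] [ 0.571 -0.347  0.001]
230 0.427 [ 0.548 -0.362  0.001] [ 0.571 -0.363 -0.001]
240 0.433 [ 0.548 -0.378  0.   ] [ 0.571 -0.378 -0.   ]
250 0.149 [ 0.554 -0.266  0.263] [ 0.562 -0.266  0.263]
260 0.138 [ 0.554 -0.265  0.274] [ 0.562 -0.266  0.274]
270 0.129 [ 0.554 -0.266  0.283] [ 0.561 -0.266  0.283]
280 0.121 [ 0.554 -0.265  0.291] [ 0.561 -0.265  0.292]
290 0.113 [ 0.555 -0.265  0.3  ] [ 0.561 -0.264  0.3  ]
300 0.107 [ 0.555 -0.264  0.306] [ 0.561 -0.264  0.306]
310 0.106 [ 0.555 -0.267  0.308] [ 0.56  -0.265  0.311]
320 0.113 [ 0.555 -0.275  0.303] [ 0.561 -0.274  0.305]
[0.5574, -0.2768, 0.2226] [278.78315287 237.72701344] [292.04788861  72.77478793]
[0.5574, -0.2768, 0.2413] [278.85065598 250.70292404] [292.19467414  65.99567684]
[0.5574, -0.2658, 0.2226] [278.78502998 221.6985522 ] [290.75425642  75.32444933]
[0.5574, -0.2878, 0.2226] [278.7813398  253.20870081] [293.3256728   70.25636186]
side 0 0
30 [ 0.556 -0.265  0.339]
35 [ 0.56  -0.28   0.318]
40 [ 0.561 -0.282  0.305]
45 [ 0.558 -0.274  0.298]
50 [ 0.556 -0.267  0.289]
55 [ 0.555 -0.263  0.279]
60 [ 0.555 -0.264  0.266]
65 [ 0.659 -0.633  0.003]
70 [ 0.653 -0.614 -0.003]
75 [ 0.642 -0.577  0.004]
```

{"name": "apply_moves", "arguments": {
  "commands": [
    {"rx": 0, "ry": 0, "rz": 0, "tx": 0, "ty": -0.15, "tz": 0.1, "grip": -1},
    {"rx": 0, "ry": 0, "rz": 0, "tx": 0, "ty": -0.15, "tz": 0.1, "grip": -1},
    {"rx": 0, "ry": 0, "rz": 0, "tx": 0, "ty": -0.15, "tz": 0.1, "grip": -1},
    {"rx": 0, "ry": 0, "rz": 0, "tx": 4, "ty": -0.15, "tz": 0.1, "grip": -1},
    {"rx": 0, "ry": 0, "rz": 0, "tx": 7, "ty": -0.15, "tz": 0.1, "grip": -1}
  ]
}}

```text
t: 5.15
position: [0.5544, -0.276, 0.1476]
eef_rot: [-1.99, 1.57, 2.724]
force: [-0.4, 0.3, 0.4]
opening: 0.0852
```

Run:
```python
from h import *
go([.556,-.2775,.078])
```

```text
t 5.15 pos [ 0.5544 -0.276   0.1476] F [-0.4  0.3  0.4] open 0.0852 q [-0.14  0.54  0.75  1.7  -0.41  1.07  0.75]
 shift cm [6.96 0.17 0.16] rotvec deg [ 0.12 -0.03  0.06]
```

{"name": "apply_moves", "arguments": {
  "commands": [
    {"rx": 0, "ry": 0, "rz": 0, "tx": 4, "ty": 0.15, "tz": 0.15, "grip": -1},
    {"rx": 0, "ry": 0, "rz": 0, "tx": 6.5, "ty": 0.15, "tz": 0.15, "grip": -1},
    {"rx": 0, "ry": 0, "rz": 0, "tx": 7, "ty": 0.15, "tz": 0.15, "grip": -1},
    {"rx": 0, "ry": 0, "rz": 0, "tx": 7, "ty": 0.15, "tz": 0.15, "grip": -1},
    {"rx": 0, "ry": 0, "rz": 0, "tx": 7, "ty": 0.15, "tz": 0.15, "grip": 0.3}
  ]
}}

```text
t: 5.78
position: [0.5565, -0.2779, 0.0789]
eef_rot: [1.283, 1.57, -0.286]
force: [0.6, -0.4, -0.1]
opening: 0.0698
```

{"name": "apply_moves", "arguments": {
  "commands": [
    {"rx": 0, "ry": 0, "rz": 0, "tx": 0, "ty": 0, "tz": 0, "grip": 1},
    {"rx": 0, "ry": 0, "rz": 0, "tx": 0, "ty": 0, "tz": 0, "grip": 1},
    {"rx": 0, "ry": 0, "rz": 0, "tx": 0, "ty": 0, "tz": 0, "grip": 1},
    {"rx": 0, "ry": 0, "rz": 0, "tx": 0, "ty": 0, "tz": 0, "grip": 1},
    {"rx": 0, "ry": 0, "rz": 0, "tx": 0, "ty": 0, "tz": 0, "grip": 1}
  ]
}}

```text
t: 6.4
position: [0.5567, -0.2782, 0.0795]
eef_rot: [1.247, 1.569, -0.322]
force: [-0.9, 0.0, 5.4]
opening: 0.0202
```

Run:
```python
from h import *
go([.556,-.2775,.2])
```

```text
t 6.4 pos [ 0.5567 -0.2782  0.0795] F [-0.9  0.   5.4] open 0.0202 q [-0.1   0.61  0.7   1.76 -0.48  0.95  0.8 ]
 shift cm [-12.05  -0.06  -0.07] rotvec deg [ 0.11  0.03 -0.09]
```

{"name": "apply_moves", "arguments": {
  "commands": [
    {"rx": 0, "ry": 0, "rz": 0, "tx": -1, "ty": 0, "tz": 0, "grip": 1},
    {"rx": 0, "ry": 0, "rz": 0, "tx": -3, "ty": 0, "tz": 0, "grip": 1},
    {"rx": 0, "ry": 0, "rz": 0, "tx": -6, "ty": 0, "tz": 0, "grip": 1},
    {"rx": 0, "ry": 0, "rz": 0, "tx": -9, "ty": 0, "tz": 0, "grip": 1},
    {"rx": 0, "ry": 0, "rz": 0, "tx": -10, "ty": 0, "tz": 0, "grip": 1}
  ]
}}

```text
t: 7.02
position: [0.5575, -0.2789, 0.1823]
eef_rot: [1.235, 1.566, -0.334]
force: [0.7, -0.8, -1.6]
opening: 0.0203
```

Run:
```python
from h import *
go([.559,.032,.18])
```

```text
t 7.03 pos [ 0.5575 -0.2789  0.1823] F [ 0.7 -0.8 -1.6] open 0.0203 q [-0.15  0.5   0.78  1.66 -0.39  1.13  0.73]
 shift cm [  0.18   0.21 -31.09] rotvec deg [ 0.1   0.1  -0.28]
```

{"name": "apply_moves", "arguments": {
  "commands": [
    {"rx": 0, "ry": 0, "rz": 0, "tx": 0, "ty": 0, "tz": -5, "grip": 1},
    {"rx": 0, "ry": 0, "rz": 0, "tx": 0, "ty": 0.1, "tz": -11, "grip": 1},
    {"rx": 0, "ry": 0, "rz": 0, "tx": 0, "ty": 0.2, "tz": -17, "grip": 1},
    {"rx": 0, "ry": 0, "rz": 0, "tx": 0, "ty": 0.2, "tz": -22, "grip": 1},
    {"rx": 0, "ry": 0, "rz": 0, "tx": 0, "ty": 0.2, "tz": -26, "grip": 1}
  ]
}}

```text
t: 7.65
position: [0.5585, -0.0162, 0.1816]
eef_rot: [1.315, 1.566, -0.252]
force: [-0.2, 0.2, -1.4]
opening: 0.0202
```

{"name": "apply_moves", "arguments": {
  "commands": [
    {"rx": 0, "ry": 0, "rz": 0, "tx": 0, "ty": 0, "tz": 0, "grip": 1},
    {"rx": 0, "ry": 0, "rz": 0, "tx": 0, "ty": 0, "tz": 0, "grip": 1}
  ]
}}

```text
t: 7.9
position: [0.5582, -0.0166, 0.1815]
eef_rot: [1.172, 1.567, -0.394]
force: [-0.0, -0.2, -0.1]
opening: 0.0201
```

Run:
```python
from h import *
go([.559,.032,.18])
s=snap('wrist'); t=snap('side'); T=snap('top')
for n,x in(('w4',s),('s4',t),('t4',T)): np.savez(n+'.npz',**x)
print(proj(t,[.559,-.02,.15]))
save('w4',np.hstack([s['frame'][:,130:430],cv2.resize(t['frame'][100:260,180:340],(420,420),interpolation=2)]))
# hole mouth in wrist: top-face
P=cloud(s); m=(P[...,2]>.067)&(P[...,2]<.073)
print('face',m.sum(),np.percentile(P[m],[1,50,99],axis=0).round(4).tolist())
```

```text
t 7.9 pos [ 0.5582 -0.0166  0.1815] F [-0.  -0.2 -0.1] open 0.0201 q [-0.66  0.38  0.79  1.82 -0.3   1.06  0.25]
 shift cm [ 0.14  0.1  -4.86] rotvec deg [ 0.22  0.09 -0.22]
[257.74257134 166.20974722]
face 9250 [[0.2233, -0.2732, 0.0674], [0.5306, -0.0016, 0.0702], [0.841, 0.0624, 0.0722]]
```

View pics/w4.png

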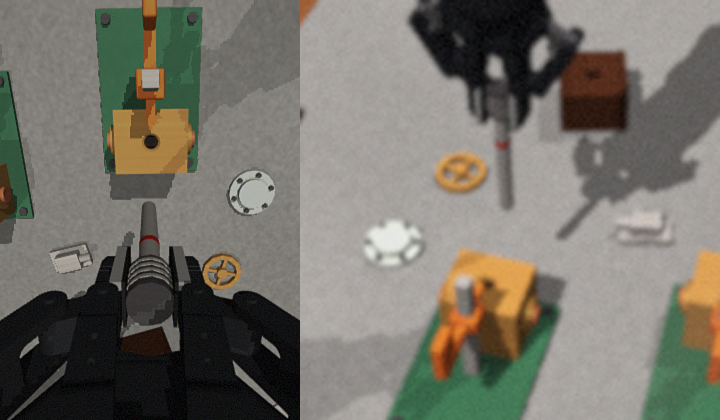

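Run:
```python
from h import *
s=dict(np.load('w4.npz')); P=cloud(s)
t=dict(np.load('s4.npz')); Q=cloud(t)
# hole
g=cv2.cvtColor(s['frame'],cv2.COLOR_RGB2GRAY); sub=g[125:160,260:300]; m=(sub<45).astype(np.uint8)
n,l,st,c=cv2.connectedComponentsWithStats(m)
for i in range(1,n):
    if st[i,4]>20: print('hole px',c[i]+[260,125],st[i],ray(s,*(c[i]+[260,125]),.07).round(4))
T=dict(np.load('t4.npz')); g=cv2.cvtColor(T['frame'],cv2.COLOR_RGB2GRAY)[160:185,265:292]; n,l,st,c=cv2.connectedComponentsWithStats((g<60).astype(np.uint8))
for i in range(1,n): print('top hole',c[i]+[265,160],st[i],ray(T,*(c[i]+[265,160]),.07).round(4))
for n,C in(('w',P),('s',Q)):
  m=(C[...,2]>.09)&(C[...,2]<.25)&(np.hypot(C[...,0]-.558,C[...,1]+.0166)<.04)
  p=C[m]; 
  print(n,len(p),'zmin',np.percentile(p[:,2],[0,1,3]).round(4))
  for a in np.arange(.1,.25,.012):
    q=p[(p[:,2]>=a)&(p[:,2]<a+.012)]
    if len(q)>5: print(round(a+.006,3),len(q),np.percentile(q[:,0],[4,96]).round(4),q[:,0].mean().round(4),'y',np.percentile(q[:,1],[4,50,96]).round(4))
# red ring
for n,x,C in(('w',s,P),('s',t,Q)):
  h=cv2.cvtColor(x['frame'],cv2.COLOR_RGB2HSV); m=((h[...,0]<6)|(h[...,0]>174))&(h[...,1]>140)&(np.hypot(C[...,0]-.558,C[...,1]+.0166)<.03)&(C[...,2]>.1)
  print('ring',n,m.sum(),C[m].mean(0).round(4) if m.sum() else '')
# tail fixture: post, fin
m=(P[...,2]>.127)&(P[...,2]<.134)&(np.hypot(P[...,0]-.557,P[...,1]-.082)<.02); print('post',P[m].mean(0).round(4))
for n,C in(('w',P),('t',cloud(T))):
  m=(C[...,2]>.117)&(C[...,2]<.13)&(np.hypot(C[...,0]-.557,C[...,1]-.135)<.025); print('fin',n,m.sum(),np.percentile(C[m],[3,50,97],axis=0).round(4).tolist())
```

```text
hole px [280.72661871 141.38129496] [ 15  10  13  14 139] [0.56   0.0341 0.07  ]
top hole [281.18039216 172.77058824] [  3   0  24  25 510] [0.5569 0.0237 0.07  ]
w 4615 zmin [0.1151 0.1254 0.1421]
0.118 39 [0.5526 0.563 ] 0.558 y [-0.015  -0.0121 -0.0112]
0.13 62 [0.5527 0.5632] 0.5578 y [-0.0146 -0.0121 -0.0113]
0.142 78 [0.5529 0.5636] 0.5581 y [-0.0156 -0.0122 -0.0111]
0.154 84 [0.5528 0.5632] 0.5579 y [-0.0149 -0.012  -0.011 ]
0.166 99 [0.5527 0.5633] 0.558 y [-0.0156 -0.0121 -0.0112]
0.178 121 [0.5525 0.5634] 0.5579 y [-0.0153 -0.012  -0.011 ]
0.19 151 [0.5527 0.5639] 0.5582 y [-0.0158 -0.0119 -0.0109]
0.202 181 [0.5527 0.5635] 0.5581 y [-0.0151 -0.012  -0.0111]
0.214 170 [0.5442 0.5716] 0.5578 y [-0.0139 -0.0115 -0.0049]
0.226 854 [0.5367 0.5801] 0.5584 y [-0.0108 -0.0072 -0.0048]
0.238 1332 [0.5364 0.5802] 0.5582 y [-0.0111 -0.0073 -0.0048]
0.25 1444 [0.544  0.5729] 0.5586 y [-0.0253 -0.0103 -0.0049]
s 447 zmin [0.1138 0.119  0.1236]
0.118 14 [0.5519 0.5616] 0.5558 y [-0.0195 -0.014  -0.0125]
0.13 24 [0.5515 0.5624] 0.556 y [-0.0207 -0.0146 -0.0114]
0.142 17 [0.5531 0.5613] 0.5566 y [-0.0173 -0.0133 -0.0119]
0.154 22 [0.5523 0.5608] 0.5559 y [-0.0175 -0.014  -0.0125]
0.166 21 [0.5523 0.5625] 0.5561 y [-0.0182 -0.0138 -0.0116]
0.178 22 [0.5521 0.5623] 0.5563 y [-0.0187 -0.0139 -0.0111]
0.19 25 [0.5509 0.5611] 0.5558 y [-0.0195 -0.0147 -0.0124]
0.202 22 [0.5522 0.5611] 0.5564 y [-0.0176 -0.0143 -0.0111]
0.214 30 [0.5425 0.5702] 0.557 y [-0.0172 -0.013  -0.0059]
0.226 82 [0.5344 0.5794] 0.5559 y [-0.0163 -0.0089 -0.0055]
0.238 104 [0.5343 0.5793] 0.5554 y [-0.0168 -0.0089 -0.0059]
0.25 64 [0.535  0.5766] 0.5564 y [-0.0226 -0.0105 -0.0058]
ring w 130 [ 0.5589 -0.0091  0.2274]
ring s 1 [ 0.557  -0.0147  0.1898]
post [0.5589 0.0835 0.1303]
fin w 281 [[0.5532, 0.1234, 0.1184], [0.558, 0.1279, 0.1233], [0.5628, 0.1331, 0.1247]]
fin t 59 [[0.5522, 0.1218, 0.1186], [0.557, 0.1346, 0.123], [0.5616, 0.1463, 0.1266]]
```

{"name": "apply_moves", "arguments": {
  "commands": [
    {"rx": 0, "ry": 0, "rz": 0, "tx": 1.2, "ty": 0.15, "tz": -1.5, "grip": 1},
    {"rx": 0, "ry": 0, "rz": 0, "tx": 2.5, "ty": 0.15, "tz": -3, "grip": 1},
    {"rx": 0, "ry": 0, "rz": 0, "tx": 3.3, "ty": 0.15, "tz": -3, "grip": 1},
    {"rx": 0, "ry": 0, "rz": 0, "tx": 3.3, "ty": 0.15, "tz": -3, "grip": 1}
  ]
}}

```text
t: 8.55
position: [0.5593, 0.012, 0.1476]
eef_rot: [0.811, 1.567, -0.759]
force: [0.8, -0.8, -0.1]
opening: 0.0199
```

```bash
cat > m5.py <<'E'
from h import *
go([.559,.033,.14])
s=snap('wrist'); t=snap('side'); P=cloud(s); Q=cloud(t)
np.savez('w5.npz',**s); np.savez('s5.npz',**t)
pos=bot.state()['position']; m=(P[...,2]>.085)&(P[...,2]<.16)&(np.hypot(P[...,0]-pos[0],P[...,1]-pos[1])<.012)
p=P[m]; print('rod',m.sum(),'zmin',p[:,2].min().round(4),np.percentile(p[:,0],[3,97]).round(4),'ymax',np.percentile(p[:,1],[90,97]).round(4))
u0,v0=proj(s,[.5597,.034,.07]).astype(int); g=cv2.cvtColor(s['frame'],cv2.COLOR_RGB2GRAY); k=22
sub=g[v0-k:v0+k,u0-k:u0+k]; n,l,st,c=cv2.connectedComponentsWithStats((sub<45).astype(np.uint8))
for i in range(1,n):
    if st[i,4]>40: q=c[i]+[u0-k,v0-k]; print('hole px',q,st[i],ray(s,*q,.07).round(4))
U,V=proj(t,[.559,.033,.08]).astype(int)
save('w5',np.hstack([cv2.resize(s['frame'][v0-50:v0+50,u0-35:u0+35],(420,600),interpolation=2),cv2.resize(t['frame'][V-50:V+50,U-30:U+30],(360,600),interpolation=2)]))
E
python3 m5.py
```

```text
t 8.55 pos [0.5593 0.012  0.1476] F [ 0.8 -0.8 -0.1] open 0.0199 q [-0.68  0.42  0.76  1.86 -0.34  0.99  0.22]
 shift cm [ 0.76 -0.03 -2.1 ] rotvec deg [ 0.09  0.14 -0.15]
rod 576 zmin 0.0851 [0.5536 0.5646] ymax [0.0173 0.0175]
hole px [279.73469388 177.53741497] [ 16  15  14  14 147] [0.5601 0.0348 0.07  ]
```

View pics/w5.png

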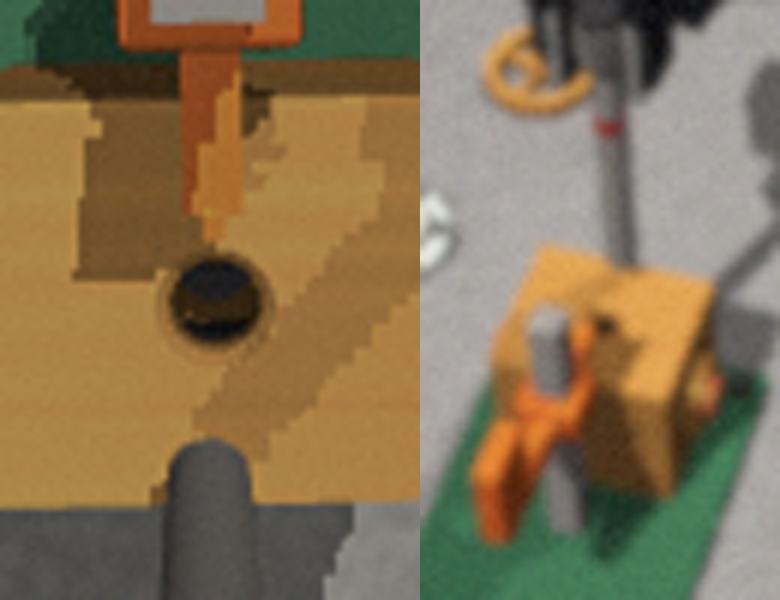

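{"name": "apply_moves", "arguments": {
  "commands": [
    {"rx": 0, "ry": 0, "rz": 0, "tx": 0, "ty": 0.1, "tz": -1.2, "grip": 1},
    {"rx": 0, "ry": 0, "rz": 0, "tx": 0, "ty": 0.1, "tz": -2.35, "grip": 1},
    {"rx": 0, "ry": 0, "rz": 0, "tx": 0, "ty": 0.1, "tz": -2.35, "grip": 1},
    {"rx": 0, "ry": 0, "rz": 0, "tx": 0.4, "ty": 0.1, "tz": -2.35, "grip": 1}
  ]
}}

```text
t: 9.15
position: [0.5612, 0.035, 0.1448]
eef_rot: [1.173, 1.565, -0.397]
force: [0.4, 0.5, -0.7]
opening: 0.0199
```

Run:
```python
from h import *
go([.5603,.0354,.108])
s=snap('wrist'); P=cloud(s); pos=bot.state()['position']; m=(P[...,2]>.08)&(P[...,2]<.15)&(np.hypot(P[...,0]-pos[0],P[...,1]-pos[1])<.012)
p=P[m]; print('rod',m.sum(),np.percentile(p[:,0],[3,97]).round(4),'ymax',np.percentile(p[:,1],[90,97]).round(4))
```

```text
t 9.15 pos [0.5612 0.035  0.1448] F [ 0.4  0.5 -0.7] open 0.0199 q [-0.72  0.43  0.75  1.85 -0.34  0.99  0.18]
 shift cm [ 3.68 -0.11 -0.04] rotvec deg [ 0.06  0.12 -0.29]
rod 509 [0.5556 0.5666] ymax [0.0403 0.0405]
```

{"name": "apply_moves", "arguments": {
  "commands": [
    {"rx": 0, "ry": 0, "rz": -0.2, "tx": 0.2, "ty": -0.1, "tz": 0, "grip": 1},
    {"rx": 0, "ry": 0, "rz": -0.2, "tx": 0.6, "ty": -0.1, "tz": 0, "grip": 1},
    {"rx": 0, "ry": 0, "rz": -0.2, "tx": 0.8, "ty": -0.1, "tz": 0, "grip": 1}
  ]
}}

```text
t: 9.57
position: [0.5597, 0.0346, 0.1357]
eef_rot: [0.093, 1.568, -1.478]
force: [0.8, -1.6, -1.6]
opening: 0.02
```

{"name": "apply_moves", "arguments": {
  "commands": [
    {"rx": 0, "ry": 0, "rz": 0, "tx": 0.3, "ty": 0, "tz": 0, "grip": 1},
    {"rx": 0, "ry": 0, "rz": 0, "tx": 0.5, "ty": 0, "tz": 0, "grip": 1}
  ]
}}

```text
t: 9.82
position: [0.5596, 0.0345, 0.1305]
eef_rot: [-0.001, 1.568, -1.571]
force: [0.7, 0.4, -1.5]
opening: 0.0201
```

Run:
```python
from h import *
go([.5603,.0350,.108])
```

```text
t 9.82 pos [0.5596 0.0345 0.1305] F [ 0.7  0.4 -1.5] open 0.0201 q [-0.71  0.45  0.74  1.87 -0.36  0.97  0.2 ]
 shift cm [ 2.25  0.07 -0.05] rotvec deg [0.01 0.15 0.  ]
```

{"name": "apply_moves", "arguments": {
  "commands": [
    {"rx": 0, "ry": 0, "rz": 0, "tx": 0.2, "ty": 0, "tz": 0, "grip": 1},
    {"rx": 0, "ry": 0, "rz": 0, "tx": 0.4, "ty": 0, "tz": 0, "grip": 1},
    {"rx": 0, "ry": 0, "rz": 0, "tx": 0.6, "ty": 0, "tz": 0, "grip": 1}
  ]
}}

```text
t: 10.2
position: [0.5605, 0.0344, 0.1255]
eef_rot: [0.757, 1.568, -0.814]
force: [0.5, -0.5, 5.8]
opening: 0.0204
```

{"name": "apply_moves", "arguments": {
  "commands": [
    {"rx": 0, "ry": 0, "rz": 0, "tx": 0.25, "ty": 0, "tz": 0, "grip": 1},
    {"rx": 0, "ry": 0, "rz": 0, "tx": 0.5, "ty": 0, "tz": 0, "grip": 1},
    {"rx": 0, "ry": 0, "rz": 0, "tx": 0.75, "ty": 0, "tz": 0, "grip": 1}
  ]
}}

```text
t: 10.58
position: [0.5612, 0.0344, 0.1188]
eef_rot: [1.148, 1.567, -0.422]
force: [-1.2, -0.1, 6.0]
opening: 0.0199
```

{"name": "apply_moves", "arguments": {
  "commands": [
    {"rx": 0, "ry": 0, "rz": 0, "tx": 0.25, "ty": 0, "tz": 0, "grip": 1},
    {"rx": 0, "ry": 0, "rz": 0, "tx": 0.5, "ty": 0, "tz": 0, "grip": 1}
  ]
}}

```text
t: 10.82
position: [0.5613, 0.0343, 0.1144]
eef_rot: [1.317, 1.567, -0.254]
force: [-3.3, 0.3, 6.9]
opening: 0.0201
```

Run:
```python
from h import *
go([.5603,.0350,.108])
```

```text
t 10.82 pos [0.5613 0.0343 0.1144] F [-3.3  0.3  6.9] open 0.0201 q [-0.69  0.47  0.73  1.88 -0.38  0.93  0.21]
 shift cm [ 0.64 -0.11 -0.07] rotvec deg [-0.    0.05 -0.21]
```

{"name": "apply_moves", "arguments": {
  "commands": [
    {"rx": 0, "ry": 0, "rz": -0.2, "tx": 0.2, "ty": -0.12, "tz": 0, "grip": 1},
    {"rx": 0, "ry": 0, "rz": -0.2, "tx": 0.45, "ty": -0.12, "tz": 0, "grip": 1},
    {"rx": 0, "ry": 0, "rz": -0.2, "tx": 0.7, "ty": -0.12, "tz": 0, "grip": 1}
  ]
}}

```text
t: 11.2
position: [0.561, 0.0343, 0.1081]
eef_rot: [1.308, 1.569, -0.263]
force: [-1.0, 0.3, 6.5]
opening: 0.0199
```

{"name": "apply_moves", "arguments": {
  "commands": [
    {"rx": 0, "ry": 0, "rz": 0, "tx": 0.15, "ty": 0, "tz": 0, "grip": 1},
    {"rx": 0, "ry": 0, "rz": 0, "tx": 0.3, "ty": 0, "tz": 0, "grip": 1}
  ]
}}

```text
t: 11.45
position: [0.5612, 0.0342, 0.1057]
eef_rot: [1.547, 1.569, -0.024]
force: [-1.9, 0.6, 6.5]
opening: 0.0203
```

Run:
```python
from h import *
go([.5603,.0350,.108])
```

```text
t 11.45 pos [0.5612 0.0342 0.1057] F [-1.9  0.6  6.5] open 0.0203 q [-0.68  0.48  0.72  1.89 -0.39  0.92  0.22]
 shift cm [-0.23 -0.08 -0.08] rotvec deg [-0.01  0.   -0.12]
```

{"name": "apply_moves", "arguments": {
  "commands": [
    {"rx": 0, "ry": 0, "rz": 0, "tx": 0.15, "ty": -0.05, "tz": 0, "grip": 1},
    {"rx": 0, "ry": 0, "rz": 0, "tx": 0.25, "ty": -0.05, "tz": 0, "grip": 1}
  ]
}}

```text
t: 11.7
position: [0.5612, 0.0342, 0.1042]
eef_rot: [1.756, 1.567, 0.184]
force: [-2.5, 0.5, 12.9]
opening: 0.0199
```

{"name": "apply_moves", "arguments": {
  "commands": [
    {"rx": 0, "ry": 0, "rz": 0, "tx": 0.15, "ty": -0.05, "tz": 0, "grip": 1},
    {"rx": 0, "ry": 0, "rz": 0, "tx": 0.25, "ty": -0.05, "tz": 0, "grip": 1}
  ]
}}

```text
t: 11.95
position: [0.5614, 0.0341, 0.1032]
eef_rot: [1.909, 1.566, 0.337]
force: [-5.3, -0.3, 17.2]
opening: 0.0201
```

{"name": "apply_moves", "arguments": {
  "commands": [
    {"rx": 0, "ry": 0, "rz": 0, "tx": 0, "ty": -0.05, "tz": 0, "grip": 1},
    {"rx": 0, "ry": 0, "rz": 0, "tx": 0, "ty": -0.05, "tz": 0, "grip": 1},
    {"rx": 0, "ry": 0, "rz": 0, "tx": 0, "ty": -0.05, "tz": 0, "grip": 1}
  ]
}}

```text
t: 12.32
position: [0.561, 0.0341, 0.1035]
eef_rot: [1.936, 1.566, 0.365]
force: [-2.1, 0.4, 6.3]
opening: 0.02
```

Run:
```python
from h import *
go([.5603,.0350,.103])
s=snap('side'); w=snap('wrist'); st=bot.state(); print(st['force'])
for n,x in(('s6',s),('w6',w)): np.savez(n+'.npz',**x)
U,V=proj(s,[.56,.04,.11]).astype(int); u,v=proj(w,[.56,.05,.1]).astype(int); print(U,V,u,v)
v=max(v,60)
save('s6',np.hstack([cv2.resize(s['frame'][V-50:V+50,U-35:U+35],(420,600),interpolation=2),cv2.resize(w['frame'][v-60:v+60,u-38:u+38],(380,600),interpolation=2)]))
```

```text
t 12.32 pos [0.561  0.0341 0.1035] F [-2.1  0.4  6.3] open 0.02 q [-0.68  0.48  0.72  1.89 -0.4   0.91  0.23]
 shift cm [ 0.05 -0.07 -0.09] rotvec deg [-0.03 -0.11 -0.28]
[-1.46226731  0.79708179  6.28680003]
249 197 277 212
```

View pics/s6.png

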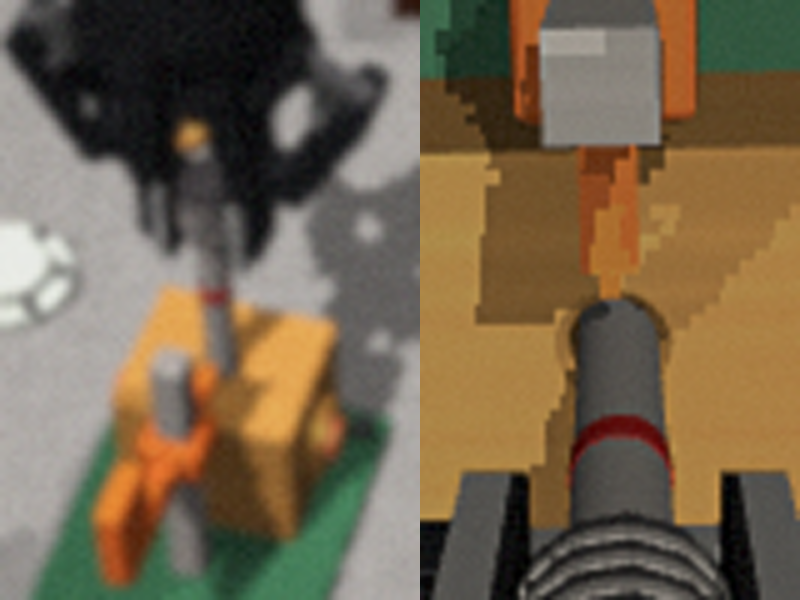

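{"name": "apply_moves", "arguments": {
  "commands": [
    {"rx": 0, "ry": 0, "rz": -0.2, "tx": 0.1, "ty": -0.06, "tz": 0, "grip": 1},
    {"rx": 0, "ry": 0, "rz": -0.2, "tx": 0.1, "ty": -0.06, "tz": 0, "grip": 1},
    {"rx": 0, "ry": 0, "rz": -0.2, "tx": 0.1, "ty": -0.06, "tz": 0, "grip": 1}
  ]
}}

```text
t: 12.8
position: [0.5612, 0.0341, 0.1034]
eef_rot: [2.269, 1.567, 0.697]
force: [-3.0, -0.7, 10.0]
opening: 0.0195
```

Run:
```python
from h import *
go([.5603,.0350,.103])
s=dict(np.load('w6.npz')); P=cloud(s); h=cv2.cvtColor(s['frame'],cv2.COLOR_RGB2HSV)
m=((h[...,0]<6)|(h[...,0]>172))&(h[...,1]>150)&(np.hypot(P[...,0]-.56,P[...,1]-.035)<.012)
print('ring',m.sum(),np.percentile(P[m],[5,50,95],axis=0).round(4).tolist())
m=(h[...,0]<17)&(h[...,1]>150)&(abs(P[...,0]-.56)<.004)&(P[...,1]>.045)&(P[...,1]<.07)&(P[...,2]>.075)
print('blade',m.sum(),np.percentile(P[m],[5,50,95],axis=0).round(4).tolist())
m=(abs(P[...,0]-.56)<.03)&(abs(P[...,1]-.035)<.025)&(abs(P[...,2]-.07)<.004); print('face z',np.median(P[m][:,2]))
```

```text
t 12.8 pos [0.5612 0.0341 0.1034] F [-3.  -0.7 10. ] open 0.0195 q [-0.68  0.48  0.72  1.89 -0.4   0.91  0.23]
 shift cm [ 0.04 -0.09 -0.09] rotvec deg [-0.03 -0.14 -0.16]
ring 93 [[0.5551, 0.0365, 0.1111], [0.5607, 0.0391, 0.1152], [0.566, 0.0454, 0.2279]]
blade 290 [[0.5565, 0.048, 0.084], [0.5599, 0.0575, 0.085], [0.5633, 0.066, 0.0861]]
face z 0.07025359187857268
```

{"name": "apply_moves", "arguments": {
  "commands": [
    {"rx": 0, "ry": 0, "rz": 0, "tx": 0.08, "ty": -0.06, "tz": 0, "grip": 1},
    {"rx": 0, "ry": 0, "rz": 0, "tx": 0.08, "ty": -0.06, "tz": 0, "grip": 1},
    {"rx": 0, "ry": 0, "rz": 0, "tx": 0.08, "ty": -0.06, "tz": 0, "grip": 1},
    {"rx": 0, "ry": 0, "rz": 0, "tx": 0.08, "ty": -0.06, "tz": 0, "grip": 1}
  ]
}}

```text
t: 13.3
position: [0.5611, 0.0341, 0.1034]
eef_rot: [2.196, 1.566, 0.625]
force: [-2.7, -0.7, 10.2]
opening: 0.02
```

{"name": "apply_moves", "arguments": {
  "commands": [
    {"rx": 0, "ry": 0, "rz": 0, "tx": 0, "ty": 0, "tz": 0, "grip": -0.2},
    {"rx": 0, "ry": 0, "rz": 0, "tx": 0, "ty": 0, "tz": 0, "grip": -0.2},
    {"rx": 0, "ry": 0, "rz": 0, "tx": 0, "ty": 0, "tz": 0, "grip": -0.2}
  ]
}}

```text
t: 13.68
position: [0.561, 0.0341, 0.1031]
eef_rot: [2.198, 1.566, 0.627]
force: [0.6, -0.0, 0.0]
opening: 0.0513
```

{"name": "apply_moves", "arguments": {
  "commands": [
    {"rx": 0, "ry": 0, "rz": 0, "tx": -2, "ty": 0, "tz": 0, "grip": -0.2},
    {"rx": 0, "ry": 0, "rz": 0, "tx": -6, "ty": 0, "tz": 0, "grip": -0.2},
    {"rx": 0, "ry": 0, "rz": 0, "tx": -10, "ty": 0, "tz": 0, "grip": -0.2},
    {"rx": 0, "ry": 0, "rz": 0, "tx": -10, "ty": 0, "tz": -2, "grip": -0.2}
  ]
}}

```text
t: 14.18
position: [0.5626, 0.0524, 0.2062]
eef_rot: [1.954, 1.561, 0.379]
force: [0.2, 0.4, -0.2]
opening: 0.0515
```

```bash
cat > m7.py <<'E'
from h import *
go([.558,.133,.2])
s=snap('wrist'); P=cloud(s); h=cv2.cvtColor(s['frame'],cv2.COLOR_RGB2HSV)
T=snap('side'); Q=cloud(T); hT=cv2.cvtColor(T['frame'],cv2.COLOR_RGB2HSV)
for n,x,C,H in(('w',s,P,h),('s',T,Q,hT)):
  red=((H[...,0]<5)|(H[...,0]>170))&(H[...,1]>140)&(np.hypot(C[...,0]-.56,C[...,1]-.035)<.012)&(C[...,2]<.14)
  if red.sum(): print(n,'ring',red.sum(),np.percentile(C[red],[5,50,95],axis=0).round(4).tolist())
  m=(np.hypot(C[...,0]-.56,C[...,1]-.035)<.016)&(C[...,2]>.075)&(C[...,2]<.2)
  for a in np.arange(.075,.18,.012):
    q=C[m&(C[...,2]>=a)&(C[...,2]<a+.012)]
    if len(q)>5: print('  rod',a.round(3),len(q),np.percentile(q[:,0],[4,96]).round(4),'y',np.percentile(q[:,1],[4,96]).round(4),'zmax',np.percentile(q[:,2],98).round(4))
  m=(H[...,0]<17)&(H[...,1]>150)&(abs(C[...,0]-.559)<.005)&(C[...,1]>.049)&(C[...,1]<.07)&(C[...,2]>.075)
  print(' blade',m.sum(),m.sum() and np.percentile(C[m],[5,50,95],axis=0).round(4).tolist())
  m=(C[...,2]>.11)&(C[...,2]<.18)&(abs(C[...,0]-.558)<.012)&(abs(C[...,1]-.137)<.02)
  print(' fin',m.sum(),m.sum() and np.percentile(C[m],[3,50,97],axis=0).round(4).tolist())
np.savez('w7.npz',**s); np.savez('s7.npz',**T)
E
python3 m7.py
```

```text
t 14.18 pos [0.5626 0.0524 0.2062] F [ 0.2  0.4 -0.2] open 0.0515 q [-0.78  0.36  0.79  1.78 -0.29  1.11  0.1 ]
 shift cm [ 0.64 -0.49 -8.06] rotvec deg [-0.21 -0.21 -0.51]
w ring 2 [[0.5624, 0.0387, 0.1072], [0.5628, 0.0388, 0.1084], [0.5633, 0.0389, 0.1096]]
  rod 0.075 48 [0.5551 0.5657] y [0.0351 0.0502] zmax 0.0862
  rod 0.087 46 [0.5553 0.5664] y [0.0354 0.0396] zmax 0.0988
  rod 0.099 38 [0.5555 0.5658] y [0.0358 0.0394] zmax 0.1103
  rod 0.111 60 [0.555 0.567] y [0.0333 0.0396] zmax 0.1229
  rod 0.123 41 [0.5564 0.5654] y [0.0367 0.0394] zmax 0.1329
  rod 0.147 117 [0.5514 0.5707] y [0.0371 0.0443] zmax 0.1583
  rod 0.159 162 [0.5506 0.5712] y [0.0354 0.0444] zmax 0.1709
  rod 0.171 562 [0.5521 0.5698] y [0.0247 0.0427] zmax 0.1738
 blade 146 [[0.5555, 0.0507, 0.0839], [0.5594, 0.0603, 0.085], [0.5626, 0.0677, 0.322]]
 fin 387 [[0.553, 0.1245, 0.1212], [0.5579, 0.1364, 0.1233], [0.5628, 0.148, 0.1248]]
s ring 2 [[0.5583, 0.0382, 0.114], [0.5593, 0.0386, 0.1141], [0.5602, 0.039, 0.1142]]
  rod 0.075 21 [0.5547 0.5633] y [0.0331 0.0503] zmax 0.0867
  rod 0.087 19 [0.5548 0.5648] y [0.0318 0.0398] zmax 0.098
  rod 0.099 17 [0.5548 0.5637] y [0.0337 0.0392] zmax 0.1103
  rod 0.111 20 [0.5547 0.5657] y [0.0335 0.0399] zmax 0.1221
  rod 0.123 22 [0.5546 0.5648] y [0.032  0.0401] zmax 0.1338
  rod 0.135 13 [0.5549 0.5653] y [0.0332 0.0404] zmax 0.1457
  rod 0.147 34 [0.55  0.568] y [0.0326 0.0449] zmax 0.1581
  rod 0.159 43 [0.5502 0.5683] y [0.0328 0.0443] zmax 0.1706
  rod 0.171 63 [0.5509 0.5687] y [0.0249 0.0428] zmax 0.1753
 blade 19 [[0.5552, 0.0508, 0.0833], [0.5574, 0.057, 0.0849], [0.5618, 0.065, 0.088]]
 fin 81 [[0.5522, 0.1259, 0.1105], [0.5551, 0.1396, 0.1224], [0.5619, 0.1494, 0.1264]]
```

{"name": "apply_moves", "arguments": {
  "commands": [
    {"rx": -0.5, "ry": -0.2, "rz": -0.5, "tx": 0, "ty": -0.2, "tz": -4, "grip": -0.2},
    {"rx": -1.4, "ry": -0.2, "rz": -0.5, "tx": 0, "ty": -0.5, "tz": -8.4, "grip": -0.2},
    {"rx": -1.4, "ry": -0.2, "rz": -0.5, "tx": 0, "ty": -0.5, "tz": -8.4, "grip": -0.2},
    {"rx": -1.4, "ry": -0.2, "rz": -0.5, "tx": 4, "ty": -0.5, "tz": -8.4, "grip": -0.2},
    {"rx": -1.4, "ry": -0.2, "rz": -0.5, "tx": 7, "ty": -0.5, "tz": -8.4, "grip": -0.2}
  ],
  "squeeze": 30
}}

```text
t: 14.9
position: [0.5544, 0.1401, 0.1308]
eef_rot: [-1.486, 1.563, -3.03]
force: [1.2, 0.8, -0.2]
opening: 0.0512
```

Run:
```python
from h import *
go([.558,.1366,.061])
s=dict(np.load('w7.npz'));P=cloud(s)
m=(np.hypot(P[...,0]-.5605,P[...,1]-.0335)<.009)&(P[...,2]>.168)&(P[...,2]<.18); print('headtop',m.sum(),np.median(P[m][:,2]))
m=(abs(P[...,0]-.558)<.004)&(abs(P[...,1]-.137)<.01)&(P[...,2]>.115)&(P[...,2]<.13); print('fintop',m.sum(),np.median(P[m][:,2]))
```

```text
t 14.9 pos [0.5544 0.1401 0.1308] F [ 1.2  0.8 -0.2] open 0.0512 q [-0.86  0.46  0.71  1.83 -0.36  0.99  0.04]
 shift cm [6.97 0.4  0.35] rotvec deg [1.56 0.04 0.42]
headtop 389 0.1726040032465975
fintop 233 0.12350810886111507
```

{"name": "apply_moves", "arguments": {
  "commands": [
    {"rx": 0.3, "ry": 0, "rz": 0.4, "tx": 2, "ty": 0.4, "tz": 0.35, "grip": -0.2},
    {"rx": 0.3, "ry": 0, "rz": 0.4, "tx": 5, "ty": 0.4, "tz": 0.35, "grip": -0.2},
    {"rx": 0.3, "ry": 0, "rz": 0.4, "tx": 7, "ty": 0.4, "tz": 0.35, "grip": -0.2},
    {"rx": 0.3, "ry": 0, "rz": 0.4, "tx": 7, "ty": 0.4, "tz": 0.35, "grip": -0.2}
  ]
}}

```text
t: 15.4
position: [0.5567, 0.1356, 0.059]
eef_rot: [-0.98, 1.566, -2.53]
force: [0.3, 0.0, 1.3]
opening: 0.0512
```

Run:
```python
from h import *
go([.558,.1366,.061])
s=snap('wrist'); print(proj(s,[.558,.1366,.1235]))
save('w8',cv2.resize(s['frame'][100:400,100:460],(720,600)))
```

```text
t 15.4 pos [0.5567 0.1356 0.059 ] F [0.3 0.  1.3] open 0.0512 q [-0.8   0.56  0.65  1.89 -0.44  0.85  0.1 ]
 shift cm [-0.2   0.13 -0.09] rotvec deg [1.23 0.14 0.2 ]
[281.04123444 295.92144995]
```

View pics/w8.png

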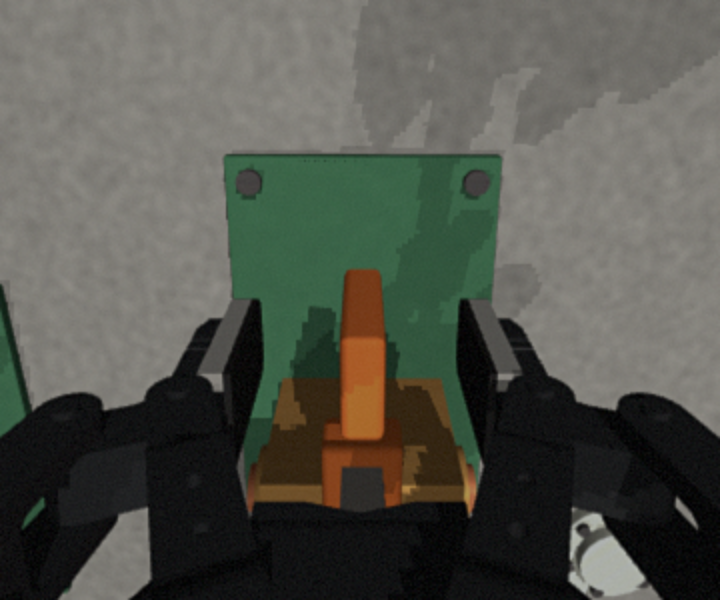

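{"name": "apply_moves", "arguments": {
  "commands": [
    {"rx": 0, "ry": 0, "rz": 0, "tx": 0, "ty": 0.13, "tz": 0, "grip": 0.4},
    {"rx": 0, "ry": 0, "rz": 0, "tx": 0, "ty": 0.13, "tz": 0, "grip": 1},
    {"rx": 0, "ry": 0, "rz": 0, "tx": 0, "ty": 0.13, "tz": 0, "grip": 1},
    {"rx": 0, "ry": 0, "rz": 0, "tx": 0, "ty": 0.13, "tz": 0, "grip": 1}
  ]
}}

```text
t: 15.95
position: [0.5574, 0.1361, 0.0605]
eef_rot: [-1.321, 1.566, -2.871]
force: [-5.8, 0.8, 2.1]
opening: 0.0094
```

Run:
```python
from h import *
go([.558,.1366,.059+.031])
s=snap('side');P=cloud(s);m=(abs(P[...,0]-.558)<.005)&(abs(P[...,1]-.06)<.008)&(P[...,2]>.076); print(m.sum(),np.median(P[m],0))
```

```text
t 15.95 pos [0.5574 0.1361 0.0605] F [-5.8  0.8  2.1] open 0.0094 q [-0.8   0.56  0.66  1.89 -0.44  0.85  0.1 ]
 shift cm [-2.95  0.04 -0.05] rotvec deg [1.23 0.07 0.24]
1 [0.55459604 0.06592016 0.0851592 ]
```

{"name": "apply_moves", "arguments": {
  "commands": [
    {"rx": 0, "ry": 0, "rz": 0, "tx": -0.6, "ty": 0, "tz": 0, "grip": 1},
    {"rx": 0, "ry": 0, "rz": 0, "tx": -1.4, "ty": 0, "tz": 0, "grip": 1},
    {"rx": 0, "ry": 0, "rz": 0, "tx": -2.2, "ty": 0, "tz": 0, "grip": 1},
    {"rx": 0, "ry": 0, "rz": 0, "tx": -3, "ty": 0, "tz": 0, "grip": 1},
    {"rx": 0, "ry": 0, "rz": 0, "tx": -3, "ty": 0, "tz": 0, "grip": 1}
  ]
}}

```text
t: 16.62
position: [0.5574, 0.1361, 0.0914]
eef_rot: [-1.472, 1.566, -3.022]
force: [-4.5, -0.8, 3.3]
opening: 0.0094
```

```bash
cat > m9.py <<'E'
from h import *
go([.558,.1366,.0915])
s=snap('side');P=cloud(s);h=cv2.cvtColor(s['frame'],cv2.COLOR_RGB2HSV)
w=snap('wrist');W=cloud(w);hw=cv2.cvtColor(w['frame'],cv2.COLOR_RGB2HSV)
m=(hw[...,0]<17)&(hw[...,1]>150)&(abs(W[...,0]-.558)<.004)&(W[...,1]>.125)&(W[...,1]<.15)&(W[...,2]>.115)&(W[...,2]<.17)
z=W[m][:,2]; print('fintop wrist',m.sum(),np.percentile(z,[50,80,95]).round(4) if len(z) else '')
m=(h[...,0]<17)&(h[...,1]>150)&(abs(P[...,0]-.559)<.006)&(P[...,1]>.047)&(P[...,1]<.07)&(P[...,2]>.08)&(P[...,2]<.13)
print('blade side',m.sum(),np.percentile(P[m],[5,50,95],axis=0).round(4).tolist() if m.any() else '')
np.savez('w9.npz',**w); np.savez('s9.npz',**s)
U,V=proj(s,[.56,.05,.115]).astype(int)
save('s9',cv2.resize(s['frame'][V-35:V+35,U-40:U+40],(800,600)[:2],interpolation=2) if 0 else cv2.resize(s['frame'][V-30:V+30,U-40:U+40],(800,600),interpolation=2))
E
python3 m9.py
```

```text
t 16.62 pos [0.5574 0.1361 0.0914] F [-4.5 -0.8  3.3] open 0.0094 q [-0.82  0.52  0.68  1.86 -0.41  0.91  0.07]
 shift cm [-0.01  0.06 -0.05] rotvec deg [1.23 0.03 0.25]
fintop wrist 1401 [0.1529 0.1536 0.1541]
blade side 3 [[0.556, 0.0622, 0.1133], [0.5564, 0.0635, 0.1147], [0.5572, 0.0657, 0.1155]]
```

{"name": "apply_moves", "arguments": {
  "commands": [
    {"rx": 0, "ry": 0, "rz": 0, "tx": -0.06, "ty": 0, "tz": 0, "grip": 1},
    {"rx": 0, "ry": 0, "rz": 0, "tx": -0.06, "ty": 0, "tz": 0, "grip": 1},
    {"rx": 0, "ry": 0, "rz": 0, "tx": -0.06, "ty": 0, "tz": 0, "grip": -0.2},
    {"rx": 0, "ry": 0, "rz": 0, "tx": -0.06, "ty": 0, "tz": 0, "grip": -0.2},
    {"rx": 0, "ry": 0, "rz": 0, "tx": -0.06, "ty": 0, "tz": 0, "grip": -0.2}
  ]
}}

```text
t: 17.35
position: [0.5578, 0.1362, 0.0917]
eef_rot: [-1.448, 1.567, -2.997]
force: [-0.5, 0.0, 0.0]
opening: 0.0513
```

{"name": "apply_moves", "arguments": {
  "commands": [
    {"rx": 0, "ry": 0, "rz": 0, "tx": -2, "ty": 0, "tz": 0, "grip": -0.2},
    {"rx": 0, "ry": 0, "rz": 0, "tx": -6, "ty": 0, "tz": 0, "grip": -0.2},
    {"rx": 0, "ry": 0, "rz": 0, "tx": -11, "ty": 0, "tz": 0, "grip": -0.2},
    {"rx": 0, "ry": 0, "rz": 0, "tx": -12, "ty": 0, "tz": 4, "grip": -0.2},
    {"rx": 0, "ry": 0, "rz": 0, "tx": -12, "ty": 0, "tz": 8, "grip": -0.2}
  ]
}}

```text
t: 17.98
position: [0.5609, 0.0559, 0.2133]
eef_rot: [-2.09, 1.57, 2.645]
force: [0.8, -1.1, -1.1]
opening: 0.0514
```

```bash
cat > m10.py <<'E'
from h import *
go([.558,.1366,.0915])
w=snap('wrist'); T=snap('top'); t=snap('side')
for n,s in(('wrist',w),('top',T),('side',t)):
  P=cloud(s); h=cv2.cvtColor(s['frame'],cv2.COLOR_RGB2HSV); o=(h[...,0]<17)&(h[...,1]>150)
  def q(t,m): print(n,t,m.sum(),np.percentile(P[m][:,2],[10,50,90]).round(4) if m.any() else '', P[m].mean(0).round(4) if m.any() else '')
  q('head',(np.hypot(P[...,0]-.56,P[...,1]-.0335)<.010)&(P[...,2]>.166)&(P[...,2]<.18))
  q('fin',o&(abs(P[...,0]-.558)<.004)&(abs(P[...,1]-.137)<.009)&(P[...,2]>.145)&(P[...,2]<.165))
  q('blade',o&(abs(P[...,0]-.559)<.005)&(P[...,1]>.047)&(P[...,1]<.07)&(P[...,2]>.095)&(P[...,2]<.13))
U,V=proj(t,[.56,.05,.115]).astype(int); u,v=proj(w,[.56,.06,.115]).astype(int); u=np.clip(u,40,520);v=np.clip(v,60,360)
save('f10',np.hstack([cv2.resize(t['frame'][V-30:V+30,U-20:U+20],(400,600),interpolation=2),cv2.resize(w['frame'][v-60:v+60,u-40:u+40],(400,600),interpolation=2)]))
E
python3 m10.py
```

```text
t 17.98 pos [0.5609 0.0559 0.2133] F [ 0.8 -1.1 -1.1] open 0.0514 q [-0.79  0.36  0.79  1.77 -0.28  1.13  0.12]
 shift cm [12.18 -0.1  -8.07] rotvec deg [ 1.33 -0.02  0.04]
wrist head 466 [0.1717 0.1726 0.1734] [0.5598 0.0339 0.1725]
wrist fin 261 [0.1529 0.1537 0.1545] [0.558  0.1371 0.1537]
wrist blade 174 [0.1144 0.1152 0.1162] [0.5593 0.0591 0.1153]
top head 0  
top fin 3 [0.1533 0.1534 0.1543] [0.558  0.1453 0.1537]
top blade 0  
side head 63 [0.1696 0.1731 0.1749] [0.559  0.0344 0.1726]
side fin 27 [0.153  0.1545 0.1558] [0.5574 0.1369 0.1544]
side blade 22 [0.1149 0.1158 0.1184] [0.5591 0.0576 0.1161]
```

View pics/f10.png

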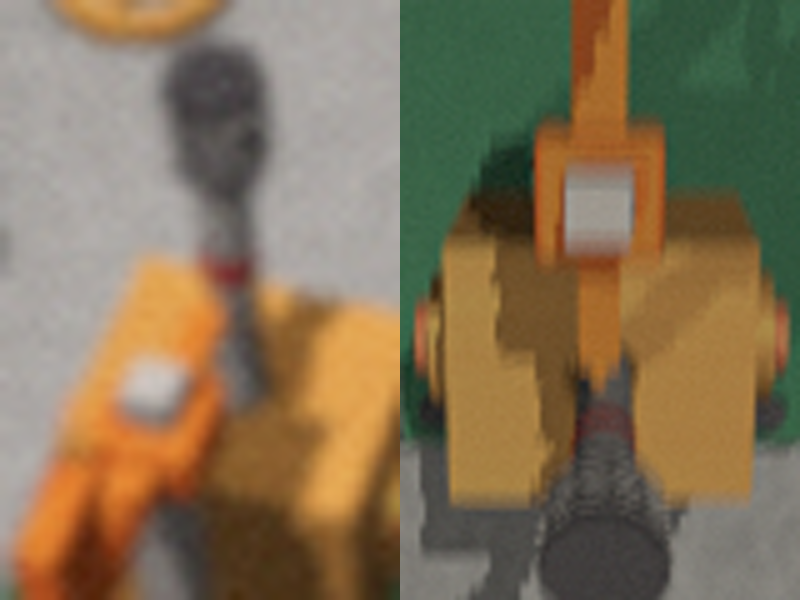

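```bash
python3 -c "
from cell import bot
print(bot.finish_job())"
```

```text
the job is handed in; nothing more can be done
None
```

The rod is standing in the valve body of the farthest fixture (0.56 m from the base; the three look-alikes are at about 0.36 m). The pointer is raised to the red ring, and I handed the job in at about 18 s of the 64 s. No verdict was reported.

**Rod:** I pushed it through the gland, which dragged with about 7–8 N. It met the seat about 34 mm down. I pressed until about 11 N was holding steadily, roughly 2.5–3 mm of seat travel. After release the head top stayed at 0.1726 m, so the rod did not rise. Both the wrist and side cameras show it upright in the hole.

**Pointer:** I raised it about 30 mm and let go. The last wrist-camera check puts the blade 0.9 mm below the middle of the ring, and the side camera about 0.5 mm or less; the tolerance is 3 mm. The arm was clear of everything when I handed in.

**What went wrong or could not be checked:**
- **Missed grasp:** The first grasp on the rod closed on air above its head. The cameras showed the real fingertips about 37 mm higher than the reported TCP. I allowed for that offset from then on, and the second grasp held.
- **Seat travel:** I judged this from wrist force and camera heights, because it cannot be read directly.
- **Engine parts:** I did not measure their positions again at the end. The arm did not go near them, and no contact forces showed up.

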